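# Clamp a drone side plate in the bench work holder

### The arm

A 6-joint arm with a two-finger parallel gripper is mounted at the origin on the work surface. World frame = base frame: x ahead of the robot, y to its left, z up, the work surface at z = 0. Lengths are in m, angles in rad, forces in N, time in s.
With the tool pointing down it reaches from about 0.35 to 0.975 m from the base axis. Payload 17.4 kg.
Tool frame: the origin (TCP) lies at the very end of the fingers, on their centre line; the grasp point (between the pads) lies 19 mm behind it; x points along the fingers, y is the direction in which the jaws open and shut, and the axes are right-handed (so a half turn about x gives the same grasp; the last joint's range is limited). The gripper opens to 85 mm and grips with 20 to 120 N. Pads are 22 mm wide; open, the fingers measure 114 mm over their backs; the gripper's body (76 mm by 85 mm) begins 54 mm behind the grasp point. The pads swing forward as they close: fully open they stand 13 mm farther back than shut.
Start: joints at [1.228, 0.116, 1.442, -0, 1.584, -0.038], TCP at [0.203, 0.644, 0.231] pointing down, gripper open.
Joint ranges: [-2.83, 2.83], [-0.83, 2.19], [0.07, 2.5], [-1.14, 4.28], [0.01, 3], [-2.97, 2.97]. Speed limits (rad/s): [1.89, 1.89, 2.22, 3.14, 3.14, 3.14].

### API

Orientations are given as a unit quaternion [w, x, y, z].
In Python, from rig import ctrl gives the robot as it stands. The module is installed in compiled form; this text tells all that it offers.
- The arm moves only by the tool step_arm, never from a script. Its argument "rows" is a list that holds one entry, the list of rows, each a list of 6 numbers: the shift along the tool's x, y, z in cm, then the turn, a rotation vector about the tool's x, y, z in degrees. A call has 1 to 10 rows; each row shifts and turns the pose as measured when the row begins, along the tool's axes as they then stand; what a row does not reach is not made up. A row lasts 1/12 s, in which the tool goes at most 41.7 mm and 7.16 degrees, less where a joint would pass 70% of its speed; a pose out of reach is approached as far as the arm can. A call with a gripper value outside its range is refused whole. "hand" is the opening in per cent of the stroke, from 0 (shut) to 100 (fully open), set as the call begins (left out, the last holds). The fingers move at their own pace and stop on an object; the grip force is fixed at half the most. Time passes only in rows, so rows that do not move let the fingers close. It gives the time, the measured TCP pose, the force and the opening at its end, in the units of the state.
- ctrl.observe(): the state, without advancing time (a new reading comes with each control period).
- ctrl.capture(name): name is "side" or "top" or "wrist"; returns the picture (384x512x3 uint8, blue, green, red); there is no depth.
- ctrl.calibration(name): a dict with "fx", "fy", "cx", "cy" (pixels), "rvec" (rotation vector, rad) and "tvec" (3), from world to camera coordinates, as OpenCV has them. Camera axes: x right, y down, z forward; pixel columns grow to the right and rows downward; lengths in m; the calibration is good to about 2 mm. A picture is of the moment at which its call begins: read the wrist's pose just before it. calibration takes no time and is no camera call; for the wrist camera it gives the pose at the moment of the call.
- ctrl.job_done(): hands the job in, once; it reports no verdict.
The state is a dict: "t": time; "q": joint angles; "qvel": joint speeds; "joint_efforts": joint torques, N m; "tool_pos": TCP position; "tcp_rot": TCP orientation; "wrist_force": force on the tool from outside, world axes, zero at the start; "torque": the same for the moment, N m; "width": opening from 0.0 (shut) to 1.0 (fully open).
Only numpy, scipy, OpenCV 4.12 (cv2) and the standard library are available. Lean on these libraries where they do the work, as an engineer would, in place of code of your own. Each camera call takes 0.05 s, during which the arm holds its last target.

### The job

Take the flat black side plate from its rack and slide it edge-down, fully home and upright, into the fixed jaw's slot on the work holder, roughly centred, and let go. Then pull up the sliding jaw's lock plunger, slide the jaw one hole towards the fixed jaw and lower the pin fully into that next hole. Finish still gripping the plunger knob with the pin engaged; leave the motor, battery and screwdriver alone.

Things in the scene. Friction and masses are not known exactly. Their poses are not given: they have to be found in the camera images.
- plate: Loose flat black side plate with two windows, about 90 g: 6 mm thick (its x), 140 mm long (its y), 70 mm high (its z). It stands on its long edge in the rack. Origin: centre of its bottom edge. The top strip is solid from 46 to 70 mm above the origin: pinch it there across the 6 mm. Turning it half round makes no difference.
- rack: Fixed grey plastic storage rack, 70 x 100 mm (x, y) and 28 mm high, origin at the centre of its underside on the table. The plate stands in its middle slot, 8 mm wide, running along the rack's y, floor 8 mm above the table; the plate may be up to 12 mm off centre along it.
- stand: Fixed work holder on the table: 30 mm square aluminium rail along its y axis (from 237 mm on the -y side of the origin to 53 mm on the +y side, rail top 42 mm high) on two dark feet 100 mm wide. Origin on the table directly below the middle of the fixed slotted jaw. The sliding jaw is on the -y side. The rail has pin holes every 32 mm along y in its top.
- slot (a point): Centre of the floor of the fixed jaw's slot, 55 mm above the table, axes as stand. The slot runs along y, is 8 mm wide (x), 50 mm long (y) and open at the top and both ends; straight walls reach 70 mm and a flared mouth about 22 mm wide reaches 80 mm above the table; the jaw is 46 mm wide (x).
- jaw (a joint): Sliding jaw (dark sleeve on the rail with an open-topped fork, gap 14 mm, cheeks up to 85 mm above the table). Value in m along the stand's +y, 0 at the start hole, grows towards the fixed jaw; the next hole is at 0.032. Play in a hole is about 1.5 mm either way; free travel stops at 0.050, beyond the next hole, and at -0.034. Sliding friction about 2 N. It only slides while the plunger is pulled. In the next hole the fork overlaps a centred plate by about 22 mm.
- plunger (a joint): Spring lock plunger on the sliding jaw. Value in m: 0 = pin fully down in a hole, 0.012 = fully pulled up. The pin clears the rail at 0.008. The spring pushes it down with 4.5 N at 0 and 8 N at full pull.
- knob: Black round pull knob of the plunger, moving with jaw and plunger: neck 20 mm in diameter and 20 mm high with a flange 28 mm in diameter and 5 mm thick on top. With the pin down the neck spans 64 to 84 mm and the flange 84 to 89 mm above the table; nothing but the 22 mm boss below it within 30 mm of its axis above 51 mm. Origin on the knob's axis, 30 mm below knob_grip.
- knob_grip (a point): Point on the knob's axis at mid-neck, 76 mm above the table with the pin down; at the start 165 mm from the fixed jaw's middle along the stand's -y.
- motor: Bystander: small round metal motor, 28 mm in diameter, 38 mm high, origin at the centre of its underside. Leave alone.
- battery: Bystander: grey battery block 45 x 110 x 34 mm, origin at the centre of its underside. Leave alone.
- screwdriver: Bystander: black-handled screwdriver about 0.2 m long lying on the table beyond the work holder, origin near its middle. Leave alone.
Not all that is in view belongs to the job. Several things have the shape of the plate; the one meant has the colours described above.

How it is judged:
By the outcome, as a careful person would: the job done as asked, in the order asked, and still so for the second after the job is handed in, while the arm keeps its last pose, push and grip.
It also fails if it takes over 51 s, if anything falls off the work surface, if the arm or the gripper's body presses on something with over 40 N, if the wrist force passes 120 N, or if a joint passes its speed limit or range.

## Working session

There is one attempt and no reset: what is moved stays moved. The work goes in short steps, Python scripts to look and compute and a tool call to move; the robot and the scene stay as the last step left them, time stands still between calls to the robot, and variables do not carry over. Pictures are saved under pics/ and viewed, and the job is handed in when it is done.

Besides the shell and the picture viewer there is one more tool, called as name([rows], argument=value, ...), one row to a line, values as JSON. step_arm: Moves the arm, as the interface text tells. Its arguments: {"type":"object","properties":{"rows":{"type":"array"},"hand":{"type":"number"}},"required":["rows"]}

```bash
mkdir -p pics; python3 - <<'E'
from rig import ctrl
import cv2
s=ctrl.observe();print({k:s[k] for k in('t','tool_pos','tcp_rot','width','wrist_force')})
for n in('side','top','wrist'):
    c=ctrl.calibration(n);print(n,c)
    cv2.imwrite(f'pics/{n}0.png',ctrl.capture(n))
E
```

```text
{'t': 0.0, 'tool_pos': array([0.20248679, 0.64368829, 0.23054251]), 'tcp_rot': array([ 0.69882878,  0.10691842,  0.69899741, -0.10774696]), 'width': 1.0003739536222531, 'wrist_force': array([0.6049626 , 0.81806612, 0.38678435])}
side {'fx': 475.5846315471019, 'fy': 475.5846315471019, 'cx': 254.3174776607113, 'cy': 183.44001032607252, 'rvec': array([ 2.0780844 , -0.3330352 ,  0.17979168]), 'tvec': array([-0.57490649,  0.14962527,  1.16978251])}
top {'fx': 403.99984065828846, 'fy': 403.99984065828846, 'cx': 248.55633836857785, 'cy': 193.35036229617876, 'rvec': array([ 2.17386737, -2.10988824,  0.21961463]), 'tvec': array([-0.06208983,  0.58022533,  1.07031061])}
wrist {'fx': 304.3450768659718, 'fy': 304.3450768659718, 'cx': 254.508070141296, 'cy': 190.557142376093, 'rvec': array([-2.32963829, -1.70988222, -0.25469354]), 'tvec': array([-0.67373868, -0.03761568,  0.37965157])}
```

View pics/side0.png

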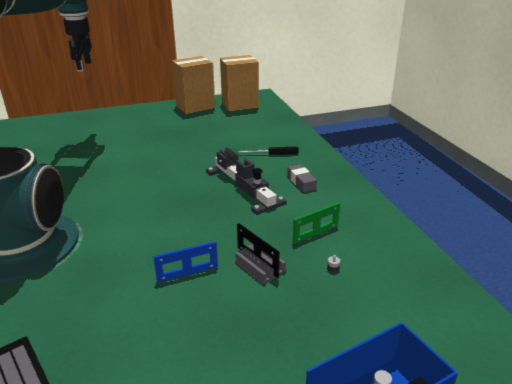

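View pics/top0.png

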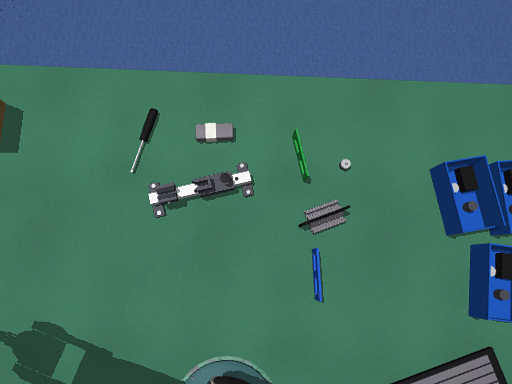

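View pics/wrist0.png

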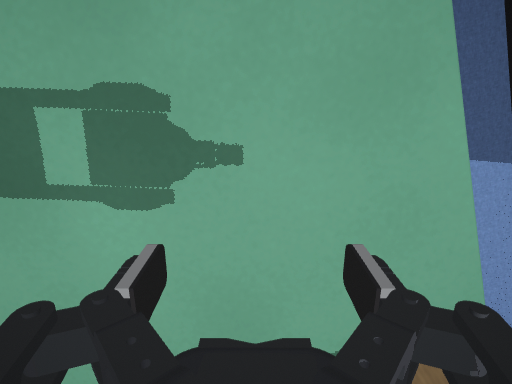

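Candidates for the plate are blue (side 187,263), green (side 316,223) and black standing in the grey rack (side 258,250; top 325,216). By the description, I choose the black one. Next, close crops to check it.

```bash
cat > h.py <<'E'
import numpy as np, cv2
from rig import ctrl
from scipy.spatial.transform import Rotation as R
def cam(n):
    c=ctrl.calibration(n);K=np.array([[c['fx'],0,c['cx']],[0,c['fy'],c['cy']],[0,0,1]]);return K,cv2.Rodrigues(c['rvec'])[0],c['tvec']
def ray(C,uv):
    K,Rm,t=C;d=Rm.T@np.linalg.solve(K,[uv[0],uv[1],1]);return -Rm.T@t,d
def onz(C,uv,z):
    o,d=ray(C,uv);return o+d*(z-o[2])/d[2]
def proj(C,p):
    K,Rm,t=C;q=K@(Rm@np.asarray(p)+t);return q[:2]/q[2]
def rq(s):
    q=s['tcp_rot'];return R.from_quat([q[1],q[2],q[3],q[0]])
E
python3 - <<'E'
from h import *
t=cv2.imread('pics/top0.png');s=cv2.imread('pics/side0.png')
a=cv2.resize(t[185:250,280:370],None,fx=8,fy=8,interpolation=cv2.INTER_CUBIC);cv2.imwrite('pics/c1.png',a)
a=cv2.resize(t[150:230,140:260],None,fx=6.6,fy=6.6,interpolation=cv2.INTER_CUBIC);cv2.imwrite('pics/c2.png',a)
a=cv2.resize(s[140:290,200:320],None,fx=4,fy=4,interpolation=cv2.INTER_CUBIC);cv2.imwrite('pics/c3.png',a)
C=cam('top')
for uv in[(325,216),(300,226),(350,206),(318,275),(302,155),(152,197),(252,177),(215,187)]:print(uv,onz(C,uv,.05).round(3))
E
```

```text
(325, 216) [ 0.525 -0.258  0.05 ]
(300, 226) [ 0.495 -0.189  0.05 ]
(350, 206) [ 0.556 -0.329  0.05 ]
(318, 275) [ 0.364 -0.238  0.05 ]
(302, 155) [ 0.698 -0.194  0.05 ]
(152, 197) [0.563 0.221 0.05 ]
(252, 177) [ 0.629 -0.053  0.05 ]
(215, 187) [0.597 0.049 0.05 ]
```

View pics/c1.png

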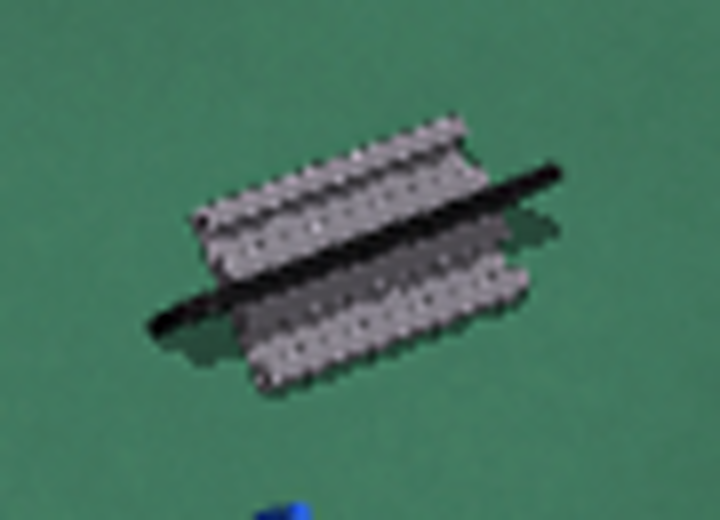

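View pics/c2.png

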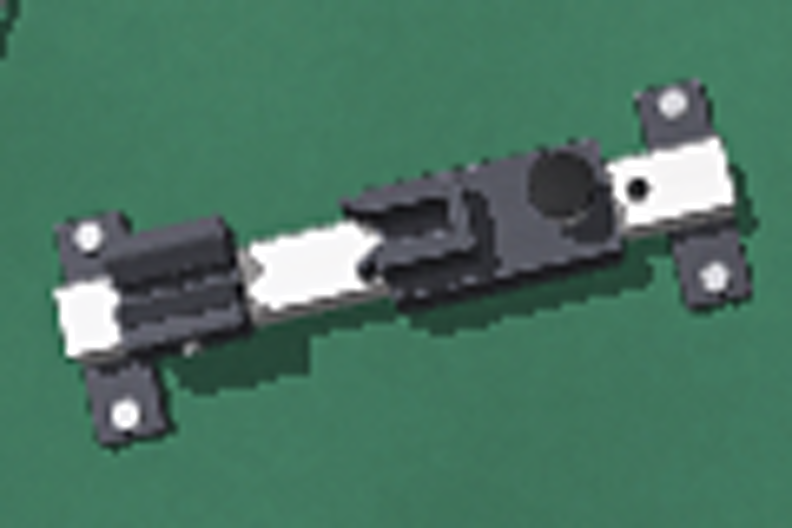

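View pics/c3.png

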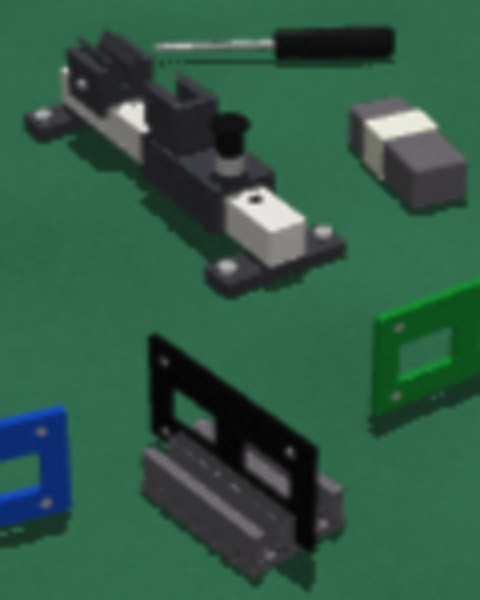

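The crops confirm it: the black plate with two windows stands in the grey rack. Its top-edge ends are at top (299,226) and (350,206). The stand has its fixed jaw at top (166,192) and the knob at (225,178). Next I work out coarse poses.

```bash
python3 - <<'E'
from h import *
C=cam('top');print('camc',-C[1].T@C[2])
a=onz(C,(154/8+280,327/8+185),.078);b=onz(C,(557/8+280,172/8+185),.078)
print('plate',a,b,np.linalg.norm(a-b),'mid',(a+b)/2,'yaw',np.degrees(np.arctan2(*(a-b)[1::-1])))
l=onz(C,(64.5/6.6+140,322/6.6+150),.042);r=onz(C,(729/6.6+140,177/6.6+150),.042)
d=(l-r);L=np.linalg.norm(d);u=d/L
print('rail',l,r,L,'ydir angle',np.degrees(np.arctan2(u[1],u[0])),'origin',l-u*.053)
k=onz(C,(561/6.6+140,184/6.6+150),.089);print('knob',k,'expect',l-u*.218)
s=ctrl.observe();Rm=rq(s).as_matrix();print(Rm.round(3))
m=(a+b)/2; 
# target over plate: toolx down, tooly = plate normal
def tgt(p,yd):
    y=np.array([yd[0],yd[1],0]);y/=np.linalg.norm(y);x=np.array([0,0,-1.]);return np.array([x,y,np.cross(x,y)]).T
w=(a-b)/np.linalg.norm(a-b);n=np.array([w[1],-w[0],0])
for sg in(1,-1):
    T=tgt(m,sg*n);print('turn',np.degrees((R.from_matrix(Rm.T@T)).as_rotvec()))
print('delta tool cm',Rm.T@(m+[0,0,.25-.078]-s['tool_pos'])*100, s['q'])
E
```

```text
camc [ 0.38485899 -0.01587387  1.15659542]
plate [ 0.49297347 -0.18257226  0.078     ] [ 0.54986869 -0.3197843   0.078     ] 0.14854025954057998 mid [ 0.52142108 -0.25117828  0.078     ] yaw 112.52142830589216
rail [0.55933973 0.22873895 0.042     ] [ 0.63118946 -0.0490705   0.042     ] 0.2869503002392434 ydir angle 104.50064176410436 origin [0.57261045 0.17742727 0.042     ]
knob [0.6155421  0.02094718 0.089     ] expect [0.61392494 0.01768338 0.042     ]
[[-0.     0.3    0.954]
 [-0.001  0.954 -0.3  ]
 [-1.    -0.001 -0.   ]]
turn [5.00178415e+01 2.12129485e-02 4.90617361e-02]
turn [-1.29982144e+02 -5.94772337e-02  2.57163238e-02]
delta tool cm [ -1.86156037 -75.8017964   57.27335414] [ 1.22821614e+00  1.16374388e-01  1.44214121e+00 -8.53350261e-06
  1.58398058e+00 -3.78331251e-02]
```

step_arm([
  [[0, -2.6, 3, 0, 0, 0], [0, -2.6, 3, 0, 0, 0], [0, -2.6, 3, 0, 0, 0], [0, -2.6, 3, 0, 0, 0], [0, -2.6, 3, 0, 0, 0], [0, -2.6, 3, 0, 0, 0], [0, -2.6, 3, 0, 0, 0], [0, -2.6, 3, 0, 0, 0], [0, -2.6, 3, 0, 0, 0], [0, -2.6, 3, 0, 0, 0]],
])

```text
t: 0.98
tool_pos: [0.4133, 0.2958, 0.2265]
tcp_rot: [0.699, 0.102, 0.7, -0.106]
wrist_force: [1.0, 0.4, -0.2]
width: 1.001
```

step_arm([
  [[0, -3, 2.4, 0, 0, 0], [0, -3, 2.4, 7, 0, 0], [0, -3, 2, 7, 0, 0], [0, 0, 0, 0, 0, 0]],
])

```text
t: 1.32
tool_pos: [0.451, 0.1784, 0.2264]
tcp_rot: [0.68, 0.191, 0.681, -0.196]
wrist_force: [-1.3, 0.6, -0.3]
width: 0.998
```

```bash
python3 - <<'E'
from h import *
s=ctrl.observe();C=cam('wrist');cv2.imwrite('pics/w1.png',ctrl.capture('wrist'))
import pickle;pickle.dump(C,open('w1.pkl','wb'))
print(s['t'],s['tool_pos'],s['wrist_force'],-C[1].T@C[2]);print(rq(s).as_matrix().round(3))
E
```

```text
1.3167 [0.45099831 0.17843928 0.22637324] [-1.26811702  0.63097023 -0.28110205] [0.38694703 0.21822477 0.36866438]
[[-0.003  0.526  0.851]
 [-0.006  0.851 -0.526]
 [-1.    -0.007  0.001]]
```

View pics/w1.png

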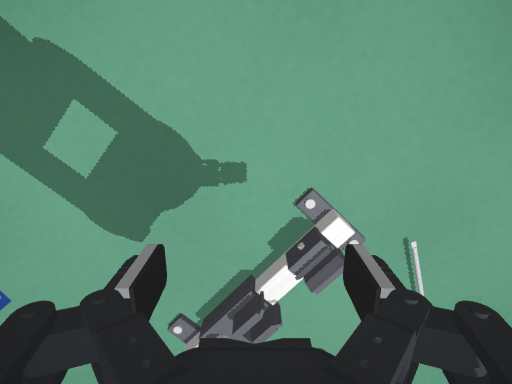

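step_arm([
  [[-0.8, 0, 3.2, 0, 0, 0], [-0.8, 0, 3.2, 0, 0, 0], [-0.8, 0, 3.2, 0, 0, 0], [-0.8, 0, 3.2, 0, 0, 0], [-0.8, 0, 3.2, 0, 0, 0], [-0.8, 0, 3.2, 0, 0, 0], [-0.8, 0, 3.2, 0, 0, 0], [0, 0, 0, 7, 0, 0], [0, 0, 0, 7, 0, 0], [0, 0, 0, 0, 0, 0]],
])

```text
t: 2.2
tool_pos: [0.6513, 0.067, 0.281]
tcp_rot: [0.652, 0.267, 0.656, -0.27]
wrist_force: [-0.9, -0.5, -0.4]
width: 1.0
```

```bash
python3 - <<'E'
from h import *
s=ctrl.observe();C=cam('wrist');cv2.imwrite('pics/w2.png',ctrl.capture('wrist'))
import pickle;pickle.dump(C,open('w2.pkl','wb'))
print(s['t'],s['tool_pos'],-C[1].T@C[2]);print(rq(s).as_matrix().round(3))
E
```

```text
2.2 [0.65128419 0.06702803 0.28096341] [0.59815676 0.1195801  0.42353543]
[[-0.006  0.703  0.712]
 [-0.003  0.712 -0.703]
 [-1.    -0.006 -0.003]]
```

View pics/w2.png

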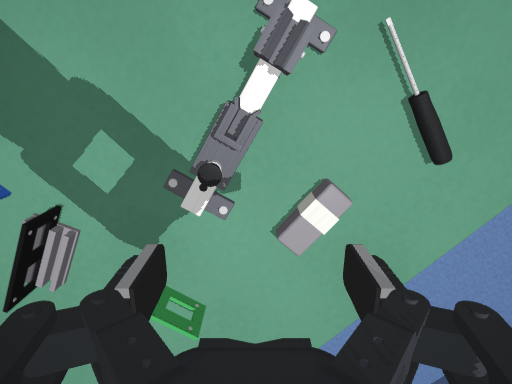

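The stand is fully in view. The fixed jaw is near (284,40), the knob flange at (209,175), and the foot bolts at (268,3), (325,37), (173,183) and (223,210). I zoom in to measure.

```bash
python3 - <<'E'
from h import *
w=cv2.imread('pics/w2.png')
cv2.imwrite('pics/c4.png',cv2.resize(w[0:80,240:350],None,fx=7,fy=7,interpolation=cv2.INTER_CUBIC))
cv2.imwrite('pics/c5.png',cv2.resize(w[90:225,160:270],None,fx=4.4,fy=4.4,interpolation=cv2.INTER_CUBIC))
E
```

```text
(no output)
```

View pics/c4.png

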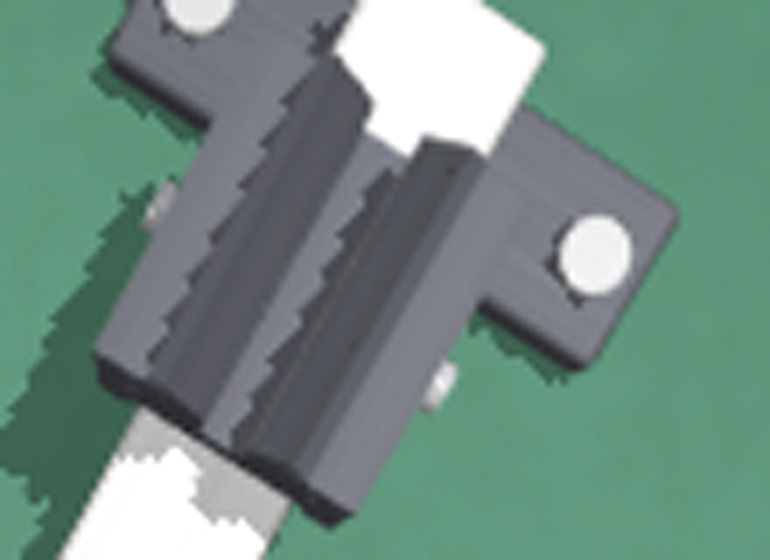

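View pics/c5.png

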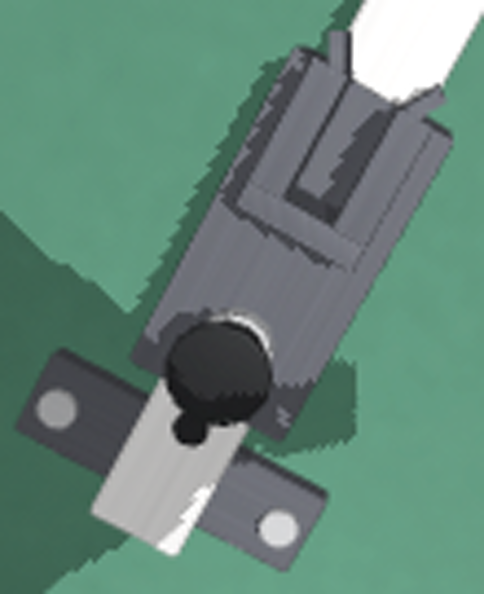

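```bash
python3 - <<'E'
from h import *
import pickle;C=pickle.load(open('w2.pkl','rb'))
f=lambda u,v:(240+u/7,v/7)
g=lambda u,v:(160+u/4.4,90+v/4.4)
P={'jawend -25':(onz(C,f(95,352),.08)+onz(C,f(352,515),.08))/2,'floor-25':onz(C,f(216,437),.055),'floor+25':onz(C,f(388,145),.055),
'flange-165':onz(C,g(219,373),.089),'railend-237':(onz(C,g(92,513),.042)+onz(C,g(178,555),.042))/2,
'boltnear':(onz(C,g(57,409),.012)+onz(C,g(278,528),.012))/2}
for k,v in P.items():print(k,v.round(4))
ks=['jawend -25','floor-25','floor+25','flange-165','railend-237'];s=np.array([-.025,-.025,.025,-.165,-.237])
X=np.array([P[k][:2] for k in ks])
A=np.c_[s,np.ones(5)];sol=np.linalg.lstsq(A,X,rcond=None)[0];u=sol[0];print('scale',np.linalg.norm(u),'ang',np.degrees(np.arctan2(u[1],u[0])),'origin',sol[1]);print((X-A@sol).round(4))
# rigid 
Sm=s.mean();Xm=X.mean(0);uu=u/np.linalg.norm(u);O=Xm-uu*Sm;print('rigid origin',O,'knob',O-.165*uu)
print(np.linalg.norm(onz(C,f(95,352),.08)-onz(C,f(352,515),.08)))
E
```

```text
jawend -25 [0.5838 0.1562 0.08  ]
floor-25 [0.5821 0.1576 0.055 ]
floor+25 [0.5706 0.2053 0.055 ]
flange-165 [0.6202 0.0234 0.089 ]
railend-237 [ 0.6397 -0.0454  0.042 ]
boltnear [ 0.6357 -0.0338  0.012 ]
scale 0.9916412836562962 ang 105.49963044821232 origin [0.57665583 0.18102388]
[[ 0.0006 -0.001 ]
 [-0.0012  0.0004]
 [ 0.0006  0.0004]
 [-0.0002  0.    ]
 [ 0.0003  0.0001]]
rigid origin [0.57646507 0.18171175] knob [0.62055837 0.02271244]
0.0448297604826941
```

step_arm([
  [[0.3, -3.4, 2, 0, 0, 0], [0.3, -3.4, 2, 0, 0, 0], [0.3, -3.4, 2, 0, 0, 0], [0.3, -3.4, 2, 0, 0, 0], [0.3, -3.4, 2, 0, 0, 0], [0.3, -3.4, 2, 0, 0, 0], [0.3, -3.4, 2, 0, 0, 0], [0.3, -3.4, 2, 0, 0, 0], [0.3, -3.4, 2, 0, 0, 0], [0.3, -3.4, 2, 0, 0, 0]],
])

```text
t: 3.08
tool_pos: [0.5663, -0.3165, 0.2505]
tcp_rot: [0.664, 0.239, 0.667, -0.241]
wrist_force: [0.5, 0.8, 0.7]
width: 1.0
```

step_arm([
  [[0, 0, 0, 7, 0, 0], [0, 0, 0, 7, 0, 0], [0, 0, 0, 7, 0, 0], [0, 0, 0, 2, 0, 0], [0, 0, 0, 0, 0, 0]],
])

```text
t: 3.5
tool_pos: [0.5641, -0.3206, 0.2482]
tcp_rot: [0.603, 0.363, 0.608, -0.366]
wrist_force: [-0.6, 0.7, -0.3]
width: 0.996
```

```bash
python3 - <<'E'
from h import *
s=ctrl.observe();C=cam('wrist');w=ctrl.capture('wrist');cv2.imwrite('pics/w3.png',w)
import pickle;pickle.dump(C,open('w3.pkl','wb'))
print(s['t'],s['tool_pos'],-C[1].T@C[2]);print(rq(s).as_matrix().round(3))
E
```

```text
3.5 [ 0.56413716 -0.32058455  0.24817397] [ 0.52940969 -0.2549013   0.39081319]
[[-0.007  0.884  0.468]
 [ 0.     0.468 -0.884]
 [-1.    -0.006 -0.004]]
```

View pics/w3.png

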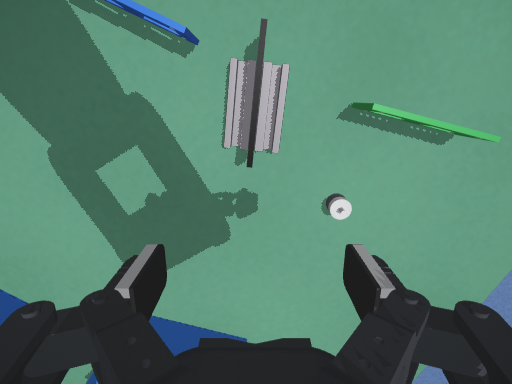

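The plate's top edge runs from about (264,20) to (250,167), with the rack around it; the motor at (340,208) and the blue and green plates are well clear. I measure the edge.

```bash
python3 - <<'E'
from h import *
w=cv2.imread('pics/w3.png')
a=cv2.resize(w[10:175,215:300],None,fx=3.6,fy=3.6,interpolation=cv2.INTER_CUBIC);cv2.imwrite('pics/c6.png',a)
m=((w.max(2)<60)).astype(np.uint8);m[:,:240]=0;m[:,272:]=0;m[175:]=0
n,l,st,_=cv2.connectedComponentsWithStats(m);i=1+st[1:,4].argmax();print(st[i])
ys,xs=np.nonzero(l==i)
for y in range(18,172,12):
    r=xs[ys==y];print(y,r.min() if len(r) else None,r.max() if len(r) else None)
E
```

```text
[247  99  11  68 343]
18 None None
30 None None
42 None None
54 None None
66 None None
78 None None
90 None None
102 253 256
114 252 256
126 251 255
138 249 254
150 249 253
162 247 251
```

View pics/c6.png

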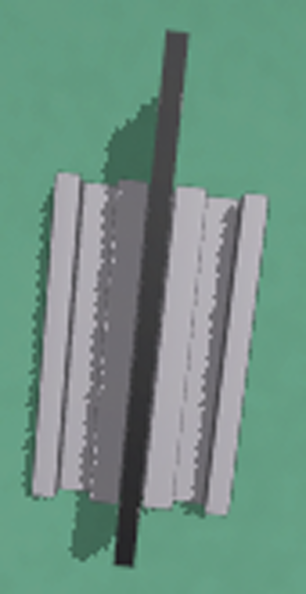

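```bash
python3 - <<'E'
from h import *
import pickle;C=pickle.load(open('w3.pkl','rb'))
a=onz(C,(215+176/3.6,10+31/3.6),.078);b=onz(C,(215+124/3.6,10+567/3.6),.078)
w=(a-b)/np.linalg.norm(a-b);m=(a+b)/2
print(a,b,np.linalg.norm(a-b),m,np.degrees(np.arctan2(w[1],w[0])))
s=ctrl.observe();Rm=rq(s).as_matrix();n=np.array([w[1],-w[0],0])
x=np.array([0,0,-1.]);T=np.array([x,n,np.cross(x,n)]).T
print('turn',np.degrees(R.from_matrix(Rm.T@T).as_rotvec()))
print('delta in target axes to z=.12', T.T@(m+[0,0,.04]-s['tool_pos'])*100)
print('delta in cur axes', Rm.T@(m+[0,0,.04]-s['tool_pos'])*100)
E
```

```text
[ 0.50234586 -0.19013339  0.078     ] [ 0.55531715 -0.31988678  0.078     ] 0.14014955959872202 [ 0.5288315  -0.25501009  0.078     ] 112.2075365607301
turn [ 5.80720353 -0.20136483  0.3735402 ]
delta in target axes to z=.12 [13.02283838 -0.79813283 -7.39518599]
delta in cur axes [13.05132231  0.03675202 -7.38794601]
```

step_arm([
  [[0, 0, 0, 5.8, 0, 0], [3, -0.2, -1.9, 0, 0, 0], [3, -0.2, -1.9, 0, 0, 0], [3, -0.2, -1.9, 0, 0, 0], [3, -0.2, -1.7, 0, 0, 0], [0, 0, 0, 0, 0, 0]],
], hand=60)

```text
t: 4.05
tool_pos: [0.5273, -0.2497, 0.1254]
tcp_rot: [0.592, 0.384, 0.593, -0.387]
wrist_force: [-1.3, 0.7, -0.6]
width: 0.601
```

```bash
cat >> h.py <<'E'
def goal(p,yd,show=True):
    s=ctrl.observe();Rm=rq(s).as_matrix();n=np.array([yd[0],yd[1],0]);n/=np.linalg.norm(n);x=np.array([0,0,-1.])
    T=np.array([x,n,np.cross(x,n)]).T
    print('t',s['t'],'tcp',s['tool_pos'].round(4),'w',round(s['width'],3),'F',s['wrist_force'].round(1))
    print('turn',np.degrees(R.from_matrix(Rm.T@T).as_rotvec()).round(2),'cur axes cm',(Rm.T@(np.array(p)-s['tool_pos'])*100).round(2),'target axes',(T.T@(np.array(p)-s['tool_pos'])*100).round(2))
def d(a):return np.array([np.cos(np.radians(a)),np.sin(np.radians(a))])
E
python3 - <<'E'
from h import *
C=cam('wrist');goal([.5288,-.2550,.047],d(22.2))
w=ctrl.capture('wrist');cv2.imwrite('pics/w4.png',w)
for p in [(.50235,-.19013,.078),(.5553,-.3199,.078),(.5288,-.255,.078)]:print(proj(C,p))
E
```

```text
t 4.05 tcp [ 0.5273 -0.2497  0.1254] w 0.601 F [-1.3  0.7 -0.6]
turn [1.72 0.01 0.21] cur axes cm [ 7.84 -0.05  0.54] target axes [ 7.84 -0.06  0.55]
[258.57620454 114.59370784]
[252.11747571 309.13800536]
[254.99729662 221.61220338]
```

View pics/w4.png

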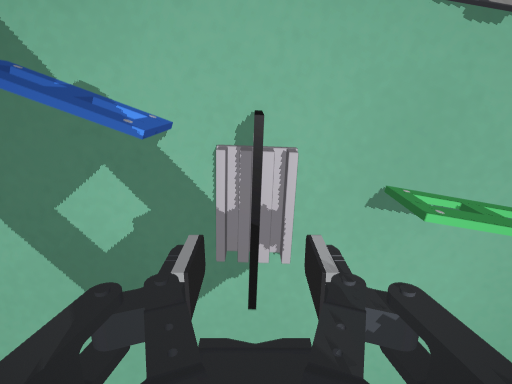

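The prediction matches the plate, whose ends are at (260,113) and (252,308) between the fingers. I descend and grip.

step_arm([
  [[1, 0, 0.5, 1.7, 0, 0], [2, 0, 0, 0, 0, 0], [2, 0, 0, 0, 0, 0], [1.5, 0, 0, 0, 0, 0], [1.2, 0, 0, 0, 0, 0], [0, 0, 0, 0, 0, 0]],
])

```text
t: 4.6
tool_pos: [0.538, -0.2609, 0.0566]
tcp_rot: [0.593, 0.392, 0.582, -0.394]
wrist_force: [-1.2, 0.7, -0.9]
width: 0.598
```

```bash
python3 - <<'E'
from h import *
goal([.5288,-.2550,.047],d(22.2))
E
```

```text
t 4.6 tcp [ 0.538  -0.2609  0.0566] w 0.598 F [-1.2  0.7 -0.9]
turn [ 0.31  0.81 -0.4 ] cur axes cm [ 0.94 -0.63 -0.91] target axes [ 0.96 -0.62 -0.9 ]
```

step_arm([
  [[0.4, -0.6, -0.9, 0.3, 0.8, -0.4], [0.5, 0, 0, 0, 0, 0], [0, 0, 0, 0, 0, 0]],
])

```text
t: 4.85
tool_pos: [0.5297, -0.2558, 0.049]
tcp_rot: [0.587, 0.395, 0.586, -0.394]
wrist_force: [0.5, 0.7, -0.4]
width: 0.6
```

```bash
python3 - <<'E'
from h import *
goal([.5288,-.2550,.047],d(22.2))
E
```

```text
t 4.85 tcp [ 0.5297 -0.2558  0.049 ] w 0.6 F [ 0.5  0.7 -0.4]
turn [-0.03  0.04 -0.04] cur axes cm [ 0.2  -0.05 -0.11] target axes [ 0.2  -0.05 -0.11]
```

step_arm([
  [[0.2, -0.05, -0.1, 0, 0, 0], [0, 0, 0, 0, 0, 0], [0, 0, 0, 0, 0, 0], [0, 0, 0, 0, 0, 0], [0, 0, 0, 0, 0, 0], [0, 0, 0, 0, 0, 0], [0, 0, 0, 0, 0, 0], [0, 0, 0, 0, 0, 0]],
], hand=0)

```text
t: 5.52
tool_pos: [0.5299, -0.2556, 0.0497]
tcp_rot: [0.589, 0.395, 0.585, -0.394]
wrist_force: [-1.2, -1.1, -0.6]
width: 0.059
```

```bash
python3 - <<'E'
from h import *
goal([.5288,-.2550,.047],d(22.2))
w=ctrl.capture('wrist');cv2.imwrite('pics/w5.png',w)
E
```

```text
t 5.5167 tcp [ 0.5299 -0.2556  0.0497] w 0.059 F [-1.2 -1.1 -0.6]
turn [-0.01  0.22 -0.19] cur axes cm [ 0.27 -0.08 -0.1 ] target axes [ 0.27 -0.08 -0.1 ]
```

View pics/w5.png

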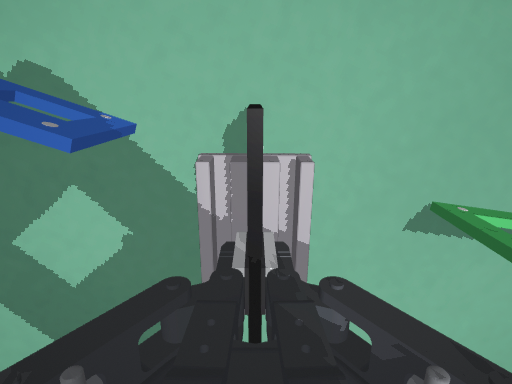

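Gripped: the width stopped at 0.059 and the plate is centred between the pads at column 255. I lift it straight up.

step_arm([
  [[-1, 0, 0, 0, 0, 0], [-1.5, 0, 0, 0, 0, 0], [-2, 0, 0, 0, 0, 0], [-2, 0, 0, 0, 0, 0], [-2, 0, 0, 0, 0, 0], [-2, 0, 0, 0, 0, 0], [-2, 0, 0, 0, 0, 0], [-1.5, 0, 0, 0, 0, 0], [-1, 0, 0, 0, 0, 0], [0, 0, 0, 0, 0, 0]],
])

```text
t: 6.4
tool_pos: [0.5281, -0.2547, 0.2121]
tcp_rot: [0.588, 0.395, 0.585, -0.394]
wrist_force: [0.5, 0.8, -1.5]
width: 0.062
```

```bash
python3 - <<'E'
from h import *
z=np.array([np.sin(np.radians(15.5)),-np.cos(np.radians(15.5))]);p=np.array([.5765,.1817])+.001*z
goal([*p,.20],d(15.5))
w=ctrl.capture('wrist');cv2.imwrite('pics/w6.png',w)
E
```

```text
t 6.4 tcp [ 0.5281 -0.2547  0.2121] w 0.062 F [ 0.5  0.8 -1.5]
turn [ 6.69  0.18 -0.18] cur axes cm [  1.14  20.94 -38.48] target axes [  1.21  16.32 -40.66]
```

View pics/w6.png

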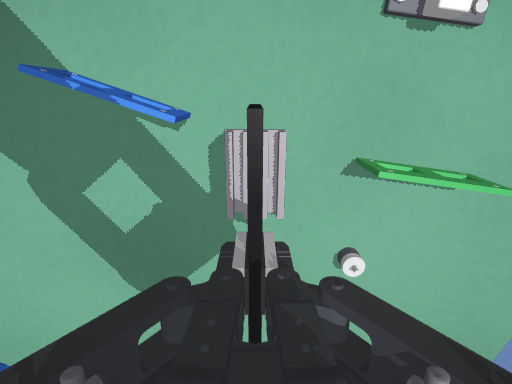

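The plate is held and clear of the rack, with its far end at (255,104), unchanged. I carry it over.

step_arm([
  [[0, 0.8, -1.5, 0, 0, 0], [0, 1.3, -2.4, 0, 0, 0], [0, 1.7, -3.1, 0, 0, 0], [0, 1.7, -3.1, 0, 0, 0], [0, 1.7, -3.1, 0, 0, 0], [0, 1.7, -3.1, 0, 0, 0], [0, 1.7, -3.1, 0, 0, 0], [0, 1.7, -3.1, 0, 0, 0], [0, 1.7, -3.1, 0, 0, 0], [0, 1.7, -3.1, 0, 0, 0]],
])

```text
t: 7.28
tool_pos: [0.562, 0.0786, 0.1978]
tcp_rot: [0.582, 0.395, 0.588, -0.4]
wrist_force: [1.6, -0.4, -0.2]
width: 0.059
```

step_arm([
  [[0, 1.5, -2.7, 0, 0, 0], [0, 1.2, -2.2, 0, 0, 0], [0, 0.8, -1.5, 0, 0, 0], [0, 0, 0, 3.4, 0, 0], [0, 0, 0, 3.3, 0, 0], [0, 0, 0, 0, 0, 0]],
])

```text
t: 7.78
tool_pos: [0.5677, 0.1627, 0.1882]
tcp_rot: [0.556, 0.424, 0.567, -0.435]
wrist_force: [-0.5, -0.2, -1.5]
width: 0.06
```

```bash
python3 - <<'E'
from h import *
z=np.array([np.sin(np.radians(15.5)),-np.cos(np.radians(15.5))]);p=np.array([.5765,.1817])+.001*z
goal([*p,.15],d(15.5))
C=cam('wrist');w=ctrl.capture('wrist');cv2.imwrite('pics/w7.png',w)
u=-z
for s in(-.025,.025):print(s,proj(C,[*(np.array([.5765,.1817])+u*s),.055]))
E
```

```text
t 7.7833 tcp [0.5677 0.1627 0.1882] w 0.06 F [-0.5 -0.2 -1.5]
turn [-0.35 -0.24  1.26] cur axes cm [ 3.8   1.43 -1.49] target axes [ 3.82  1.35 -1.5 ]
-0.025 [272.99565361 190.01906555]
0.025 [273.64420111 136.69639855]
```

View pics/w7.png

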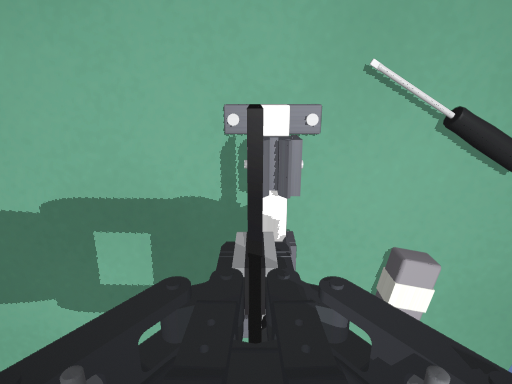

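The fixed jaw is directly ahead, with its slot near column 275, rows 137–195. The rail is parallel to the plate in the image, and the predicted slot points agree. I align above the mouth.

step_arm([
  [[1, 0.7, -0.8, -0.3, -0.2, 1.2], [2, 0.7, -0.7, 0, 0, 0], [1.5, 0, 0, 0, 0, 0], [0, 0, 0, 0, 0, 0]],
])

```text
t: 8.17
tool_pos: [0.5769, 0.1798, 0.1399]
tcp_rot: [0.565, 0.425, 0.565, -0.426]
wrist_force: [-0.2, 0.2, -1.2]
width: 0.059
```

```bash
python3 - <<'E'
from h import *
z=np.array([np.sin(np.radians(15.5)),-np.cos(np.radians(15.5))]);p=np.array([.5765,.1817])+.001*z
goal([*p,.135],d(15.5))
C=cam('wrist');w=ctrl.capture('wrist');cv2.imwrite('pics/w8.png',w)
sd=ctrl.capture('side');cv2.imwrite('pics/s8.png',cv2.resize(sd[120:220,180:320],None,fx=5,fy=5,interpolation=cv2.INTER_CUBIC))
u=-z
for s in(-.025,.025):print(s,proj(C,[*(np.array([.5765,.1817])+u*s),.08]))
E
```

```text
t 8.1667 tcp [0.5769 0.1798 0.1399] w 0.059 F [-0.2  0.2 -1.2]
turn [ 0.54 -0.02  0.07] cur axes cm [ 0.49  0.01 -0.09] target axes [ 0.49  0.01 -0.09]
-0.025 [255.76470054 237.20597744]
0.025 [256.55242997 170.35608767]
```

View pics/w8.png

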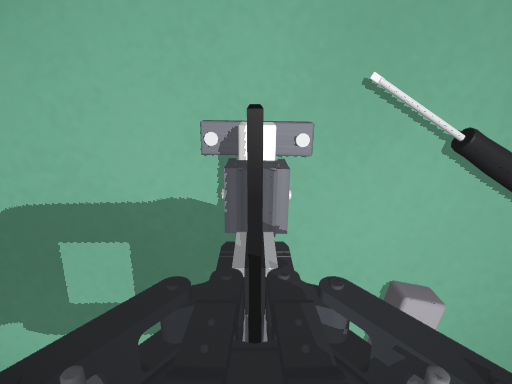

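View pics/s8.png

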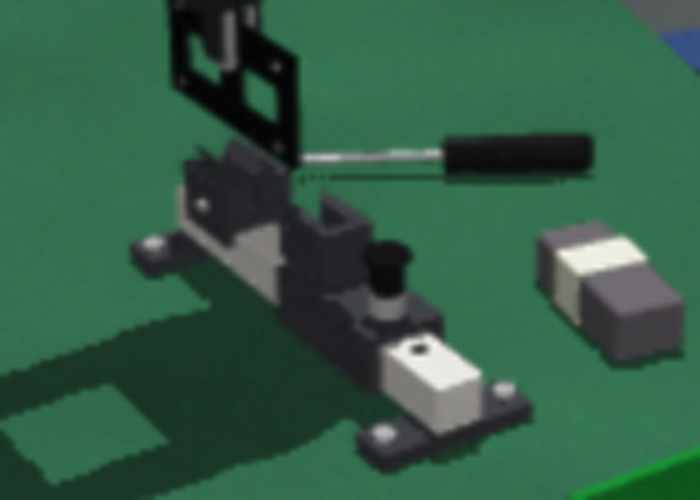

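step_arm([
  [[0.8, 0, -0.1, 0.5, 0, 0], [0.8, 0, 0, 0, 0, 0], [0.5, 0, 0, 0, 0, 0], [0, 0, 0, 0, 0, 0]],
])

```text
t: 8.6
tool_pos: [0.5784, 0.1802, 0.123]
tcp_rot: [0.564, 0.43, 0.562, -0.427]
wrist_force: [-0.2, 0.3, -1.4]
width: 0.056
```

```bash
python3 - <<'E'
from h import *
z=np.array([np.sin(np.radians(15.5)),-np.cos(np.radians(15.5))]);p=np.array([.5765,.1817])+.001*z
goal([*p,.0967],d(15.5))
C=cam('wrist');w=ctrl.capture('wrist');cv2.imwrite('pics/w9.png',cv2.resize(w[90:250,190:330],None,fx=4,fy=4))
E
```

```text
t 8.6 tcp [0.5784 0.1802 0.123 ] w 0.056 F [-0.2  0.3 -1.4]
turn [-0.04 -0.01 -0.29] cur axes cm [ 2.63 -0.16 -0.09] target axes [ 2.63 -0.14 -0.09]
```

View pics/w9.png

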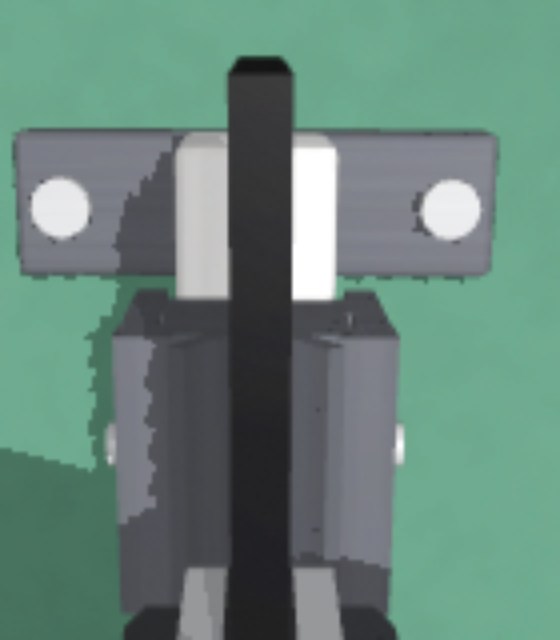

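In the crop the plate (column 261) sits about 1 mm right of the jaw centre (256.5). The pose error of −0.15 cm agrees. I correct it and lower.

step_arm([
  [[0.5, -0.13, -0.1, 0, 0, -0.3], [0.5, 0, 0, 0, 0, 0], [0, 0, 0, 0, 0, 0]],
])

```text
t: 8.9
tool_pos: [0.5771, 0.1809, 0.1134]
tcp_rot: [0.563, 0.428, 0.563, -0.428]
wrist_force: [-0.4, -0.1, -0.2]
width: 0.059
```

```bash
python3 - <<'E'
from h import *
z=np.array([np.sin(np.radians(15.5)),-np.cos(np.radians(15.5))]);p=np.array([.5765,.1817])+.001*z
goal([*p,.0967],d(15.5))
C=cam('wrist');w=ctrl.capture('wrist');cv2.imwrite('pics/w10.png',cv2.resize(w[90:250,190:330],None,fx=4,fy=4))
E
```

```text
t 8.9 tcp [0.5771 0.1809 0.1134] w 0.059 F [-0.4 -0.1 -0.2]
turn [-0.04 -0.01 -0.04] cur axes cm [ 1.67 -0.04  0.  ] target axes [ 1.67 -0.04  0.  ]
```

View pics/w10.png

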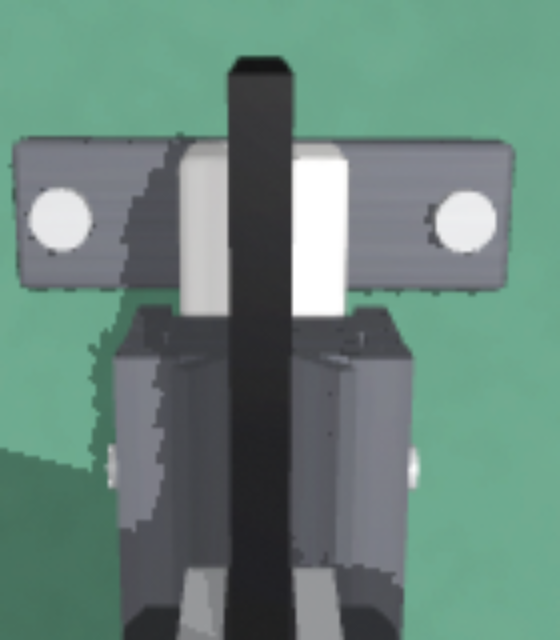

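The jaw centre is at column 264 and the plate at 261, under 0.5 mm off. I lower gently.

step_arm([
  [[0.4, 0.02, 0, 0, 0, 0], [0.4, 0, 0, 0, 0, 0], [0.3, 0, 0, 0, 0, 0], [0, 0, 0, 0, 0, 0]],
])

```text
t: 9.28
tool_pos: [0.5776, 0.1811, 0.1021]
tcp_rot: [0.563, 0.429, 0.562, -0.428]
wrist_force: [-0.1, 0.3, -1.3]
width: 0.06
```

```bash
python3 - <<'E'
from h import *
z=np.array([np.sin(np.radians(15.5)),-np.cos(np.radians(15.5))]);p=np.array([.5765,.1817])+.001*z
goal([*p,.0967],d(15.5));print(ctrl.observe()['torque'].round(2))
E
```

```text
t 9.2833 tcp [0.5776 0.1811 0.1021] w 0.06 F [-0.1  0.3 -1.3]
turn [-0.03 -0.01 -0.09] cur axes cm [ 0.54 -0.09  0.01] target axes [ 0.54 -0.09  0.01]
[-0.01 -0.01 -0.03]
```

The bottom edge is now at about 60 mm, between the straight walls, with no side force. I lower until it touches.

step_arm([
  [[0.25, -0.03, 0, 0, 0, 0], [0.2, 0, 0, 0, 0, 0], [0, 0, 0, 0, 0, 0]],
])

```text
t: 9.53
tool_pos: [0.5773, 0.181, 0.097]
tcp_rot: [0.563, 0.429, 0.562, -0.428]
wrist_force: [0.1, 0.2, -1.3]
width: 0.06
```

step_arm([
  [[0.2, 0, 0, 0, 0, 0], [0, 0, 0, 0, 0, 0]],
])

```text
t: 9.7
tool_pos: [0.578, 0.1813, 0.0965]
tcp_rot: [0.563, 0.429, 0.562, -0.427]
wrist_force: [0.0, 0.7, -0.8]
width: 0.062
```

step_arm([
  [[0.3, -0.05, 0, 0, 0, 0], [0.2, 0, 0, 0, 0, 0]],
])

```text
t: 9.87
tool_pos: [0.5789, 0.1816, 0.0959]
tcp_rot: [0.564, 0.431, 0.561, -0.426]
wrist_force: [-14.7, -5.1, 20.0]
width: 0.06
```

```bash
python3 - <<'E'
from h import *
z=np.array([np.sin(np.radians(15.5)),-np.cos(np.radians(15.5))]);p=np.array([.5765,.1817])+.001*z
goal([*p,.0967],d(15.5))
sd=ctrl.capture('side');cv2.imwrite('pics/s11.png',cv2.resize(sd[120:220,180:320],None,fx=5,fy=5,interpolation=cv2.INTER_CUBIC))
E
```

```text
t 9.8667 tcp [0.5789 0.1816 0.0959] w 0.06 F [-14.7  -5.1  20. ]
turn [-0.03 -0.02 -0.47] cur axes cm [-0.08 -0.22  0.03] target axes [-0.08 -0.22  0.03]
```

View pics/s11.png

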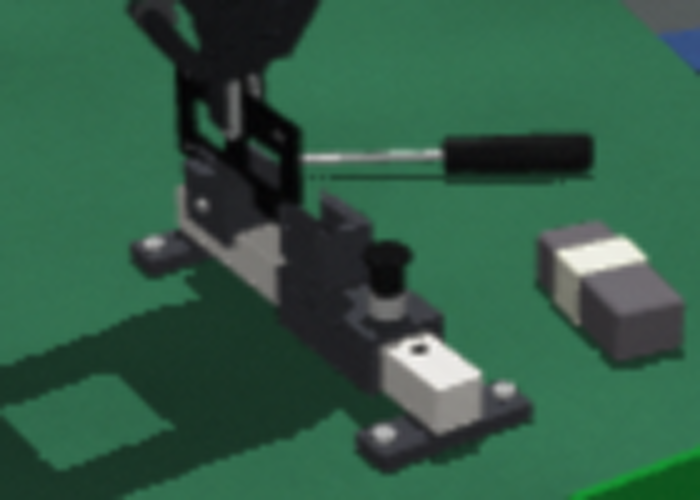

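Floor contact: 20 N upward at bottom ≈ 54–55 mm, so the plate is fully home. I relieve the side load, then open.

step_arm([
  [[-0.1, -0.15, 0, 0, 0, -0.4], [0, 0, 0, 0, 0, 0]],
])

```text
t: 10.08
tool_pos: [0.5774, 0.1812, 0.0979]
tcp_rot: [0.563, 0.429, 0.562, -0.428]
wrist_force: [0.7, 0.4, -1.3]
width: 0.058
```

```bash
python3 - <<'E'
from h import *
z=np.array([np.sin(np.radians(15.5)),-np.cos(np.radians(15.5))]);p=np.array([.5765,.1817])+.001*z
goal([*p,.0967],d(15.5))
E
```

```text
t 10.0833 tcp [0.5774 0.1812 0.0979] w 0.058 F [ 0.7  0.4 -1.3]
turn [-0.03 -0.02 -0.1 ] cur axes cm [ 0.12 -0.07  0.03] target axes [ 0.12 -0.07  0.03]
```

step_arm([
  [[0.1, 0, 0, 0, 0, 0], [0, 0, 0, 0, 0, 0], [0, 0, 0, 0, 0, 0], [0, 0, 0, 0, 0, 0]],
], hand=45)

```text
t: 10.42
tool_pos: [0.5774, 0.1812, 0.096]
tcp_rot: [0.563, 0.429, 0.562, -0.428]
wrist_force: [-0.2, -0.2, -0.2]
width: 0.451
```

step_arm([
  [[-1, 0, 0, 0, 0, 0], [-2, 0, 0, 0, 0, 0], [-2.5, 0, 0, 0, 0, 0], [-2.5, 0, 0, 0, 0, 0], [-2.5, 0, 0, 0, 0, 0], [0, 0, 0, 0, 0, 0]],
])

```text
t: 10.92
tool_pos: [0.5762, 0.1808, 0.2064]
tcp_rot: [0.562, 0.428, 0.563, -0.429]
wrist_force: [0.8, 0.8, 0.9]
width: 0.453
```

```bash
python3 - <<'E'
from h import *
u=d(105.5);O=np.array([.5765,.1817])
goal([*(O-.165*u),.2],d(15.5))
C=cam('wrist');w=ctrl.capture('wrist');cv2.imwrite('pics/w12.png',w)
sd=ctrl.capture('side');cv2.imwrite('pics/s12.png',cv2.resize(sd[120:220,180:320],None,fx=5,fy=5,interpolation=cv2.INTER_CUBIC))
for s in(-.07,.07):print(s,proj(C,[*(O+u*s),.125]))
E
```

```text
t 10.9167 tcp [0.5762 0.1808 0.2064] w 0.453 F [0.8 0.8 0.9]
turn [-0.03 -0.02  0.11] cur axes cm [ 0.63  0.06 16.42] target axes [ 0.64  0.05 16.42]
-0.07 [256.46682535 275.85477178]
0.07 [256.76442766 102.73517787]
```

View pics/w12.png

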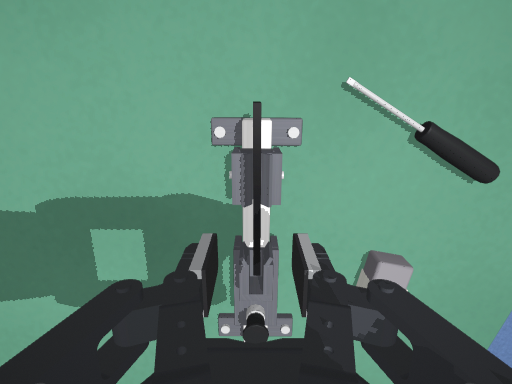

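View pics/s12.png

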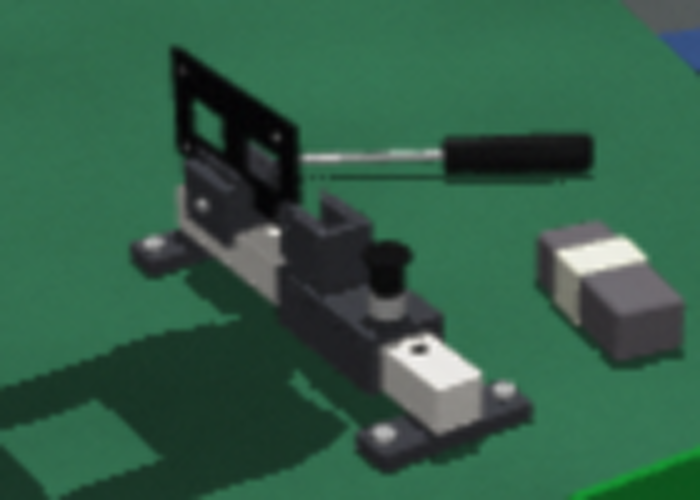

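The plate stands upright and centred. Its top-edge ends are at (257,102) and (257,275), against (256.8,102.7) and (256.5,275.9) predicted for a fully seated, centred plate. Next I go to the knob.

step_arm([
  [[0, 0, 2.5, 0, 0, 0], [0, 0, 3.5, 0, 0, 0], [0, 0, 3.5, 0, 0, 0], [0, 0, 3.5, 0, 0, 0], [0, 0, 2.5, 0, 0, 0], [2, 0, 0.8, 0, 0, 0], [2, 0, 0, 0, 0, 0], [0, 0, 0, 0, 0, 0]],
], hand=60)

```text
t: 11.68
tool_pos: [0.6172, 0.0163, 0.1531]
tcp_rot: [0.559, 0.424, 0.567, -0.431]
wrist_force: [-0.2, 0.8, -1.3]
width: 0.599
```

```bash
python3 - <<'E'
from h import *
u=d(105.5);O=np.array([.5765,.1817])
goal([*(O-.165*u),.0665],d(15.5))
C=cam('wrist');w=ctrl.capture('wrist');cv2.imwrite('pics/w13.png',w)
print(proj(C,[*(O-.165*u),.089]))
E
```

```text
t 11.6833 tcp [0.6172 0.0163 0.1531] w 0.599 F [-0.2  0.8 -1.3]
turn [ 0.1  -0.14  0.84] cur axes cm [ 8.66  0.62 -0.5 ] target axes [ 8.66  0.49 -0.52]
[264.02225793 198.78737174]
```

View pics/w13.png

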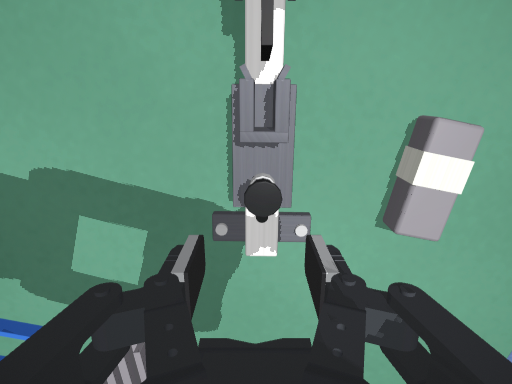

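The knob flange at (263,198) matches the prediction. I descend around it.

step_arm([
  [[1.5, 0.5, -0.5, 0, 0, 0.8], [2, 0, 0, 0, 0, 0], [1.5, 0, 0, 0, 0, 0], [0, 0, 0, 0, 0, 0]],
])

```text
t: 12.07
tool_pos: [0.6214, 0.0246, 0.1065]
tcp_rot: [0.564, 0.428, 0.564, -0.426]
wrist_force: [-0.4, 0.4, -0.7]
width: 0.602
```

```bash
python3 - <<'E'
from h import *
u=d(105.5);O=np.array([.5765,.1817])
goal([*(O-.165*u),.0665],d(15.5))
C=cam('wrist');w=ctrl.capture('wrist');cv2.imwrite('pics/w14.png',w)
print(proj(C,[*(O-.165*u),.089]))
E
```

```text
t 12.0667 tcp [0.6214 0.0246 0.1065] w 0.602 F [-0.4  0.4 -0.7]
turn [ 0.2  -0.11 -0.16] cur axes cm [ 4.   -0.14  0.17] target axes [ 4.   -0.13  0.16]
[253.67323189 235.64851857]
```

View pics/w14.png

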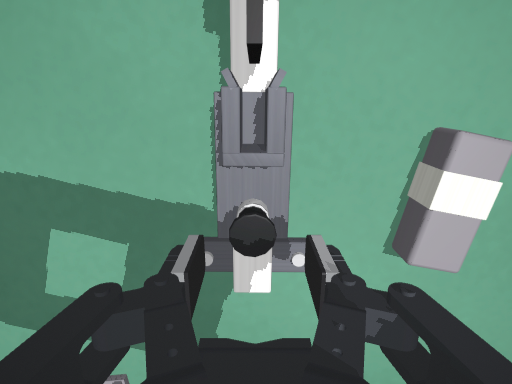

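step_arm([
  [[1.5, -0.1, 0.15, 0, 0, 0], [1.2, 0, 0, 0, 0, 0], [0.8, 0, 0, 0, 0, 0], [0, 0, 0, 0, 0, 0]],
])

```text
t: 12.45
tool_pos: [0.623, 0.0239, 0.075]
tcp_rot: [0.566, 0.429, 0.562, -0.424]
wrist_force: [-0.7, -0.9, -0.1]
width: 0.605
```

```bash
python3 - <<'E'
from h import *
u=d(105.5);O=np.array([.5765,.1817])
goal([*(O-.165*u),.0655],d(15.5))
E
```

```text
t 12.45 tcp [0.623  0.0239 0.075 ] w 0.605 F [-0.7 -0.9 -0.1]
turn [ 0.28 -0.02 -0.49] cur axes cm [ 0.95 -0.27  0.05] target axes [ 0.95 -0.26  0.05]
```

step_arm([
  [[0.5, -0.25, 0.05, 0.2, 0, -0.5], [0.45, 0, 0, 0, 0, 0], [0, 0, 0, 0, 0, 0]],
])

```text
t: 12.7
tool_pos: [0.6208, 0.0226, 0.0653]
tcp_rot: [0.563, 0.428, 0.563, -0.428]
wrist_force: [0.5, -0.3, -1.0]
width: 0.602
```

```bash
python3 - <<'E'
from h import *
u=d(105.5);O=np.array([.5765,.1817])
goal([*(O-.165*u),.0655],d(15.5))
C=cam('wrist');w=ctrl.capture('wrist');cv2.imwrite('pics/w15.png',w)
sd=ctrl.capture('side');cv2.imwrite('pics/s15.png',cv2.resize(sd[120:220,180:320],None,fx=5,fy=5,interpolation=cv2.INTER_CUBIC))
E
```

```text
t 12.7 tcp [0.6208 0.0226 0.0653] w 0.602 F [ 0.5 -0.3 -1. ]
turn [ 0.06 -0.01  0.04] cur axes cm [-0.02 -0.02 -0.01] target axes [-0.02 -0.02 -0.01]
```

View pics/w15.png

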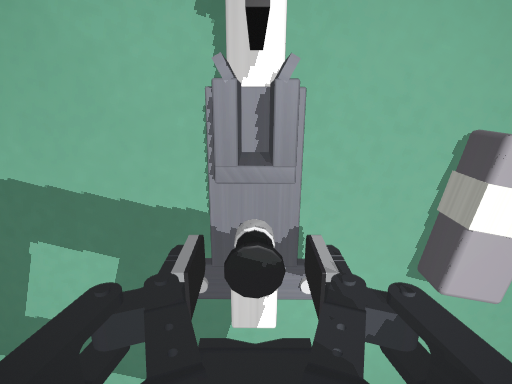

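View pics/s15.png

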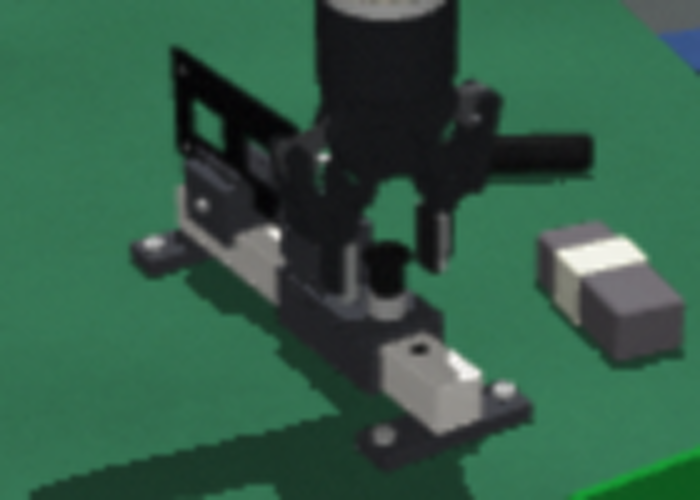

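The fingers straddle the knob (flange at wrist (254,267)) with the pads at flange height. I close.

step_arm([
  [[0, 0, 0, 0, 0, 0], [0, 0, 0, 0, 0, 0], [0, 0, 0, 0, 0, 0], [0, 0, 0, 0, 0, 0], [0, 0, 0, 0, 0, 0]],
], hand=0)

```text
t: 13.22
tool_pos: [0.6207, 0.0224, 0.0672]
tcp_rot: [0.563, 0.428, 0.563, -0.428]
wrist_force: [0.3, 1.4, -3.7]
width: 0.29
```

```bash
python3 - <<'E'
from h import *
u=d(105.5);O=np.array([.5765,.1817])
goal([*(O-.165*u),.0655],d(15.5))
C=cam('wrist');w=ctrl.capture('wrist');cv2.imwrite('pics/w16.png',w)
sd=ctrl.capture('side');cv2.imwrite('pics/s16.png',cv2.resize(sd[120:220,180:320],None,fx=5,fy=5,interpolation=cv2.INTER_CUBIC))
E
```

```text
t 13.2167 tcp [0.6207 0.0224 0.0672] w 0.29 F [ 0.3  1.4 -3.7]
turn [0.05 0.   0.04] cur axes cm [ 0.17  0.   -0.03] target axes [ 0.17  0.   -0.03]
```

View pics/s16.png

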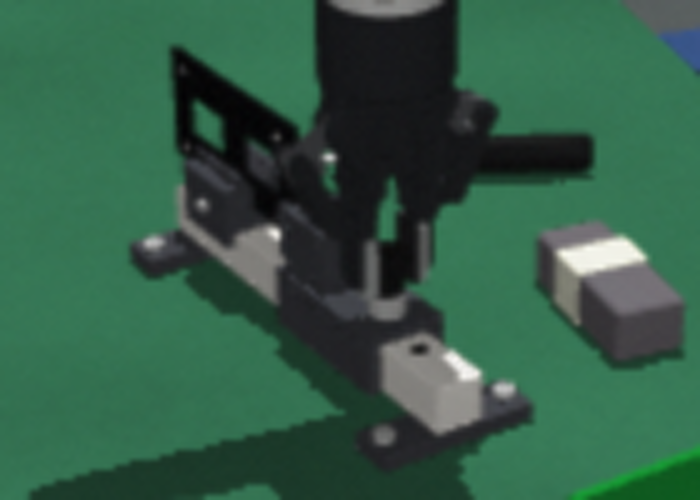

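View pics/w16.png

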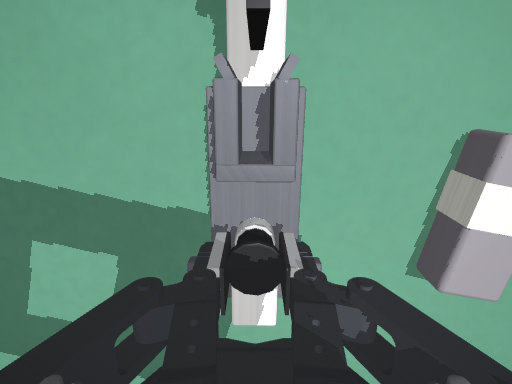

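Gripped on the knob's flange (width 0.29, about 28 mm including pad give). I pull up about 10 mm.

step_arm([
  [[-0.4, 0, 0, 0, 0, 0], [-0.4, 0, 0, 0, 0, 0], [0, 0, 0, 0, 0, 0]],
])

```text
t: 13.57
tool_pos: [0.6206, 0.0224, 0.075]
tcp_rot: [0.563, 0.427, 0.563, -0.428]
wrist_force: [1.8, 0.4, -6.1]
width: 0.29
```

```bash
python3 - <<'E'
from h import *
u=d(105.5);O=np.array([.5765,.1817])
goal([*(O-.165*u),.0655],d(15.5))
C=cam('wrist');w=ctrl.capture('wrist');cv2.imwrite('pics/w17.png',w)
E
```

```text
t 13.5667 tcp [0.6206 0.0224 0.075 ] w 0.29 F [ 1.8  0.4 -6.1]
turn [ 0.05 -0.01  0.07] cur axes cm [ 0.95  0.01 -0.03] target axes [ 0.95  0.01 -0.03]
```

View pics/w17.png

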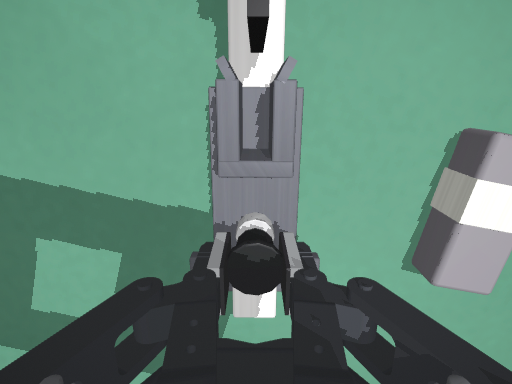

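step_arm([
  [[-0.25, 0, 0, 0, 0, 0], [0, 0, 0, 0, 0, 0]],
])

```text
t: 13.78
tool_pos: [0.6206, 0.0224, 0.0769]
tcp_rot: [0.563, 0.427, 0.563, -0.428]
wrist_force: [2.2, 0.6, -8.5]
width: 0.29
```

step_arm([
  [[-0.05, 0, -0.4, 0, 0, 0], [-0.03, 0, -0.5, 0, 0, 0], [0, 0, -0.5, 0, 0, 0], [0, 0, 0, 0, 0, 0]],
])

```text
t: 14.12
tool_pos: [0.6167, 0.0368, 0.0774]
tcp_rot: [0.563, 0.428, 0.563, -0.428]
wrist_force: [4.0, 0.4, -7.2]
width: 0.284
```

```bash
python3 - <<'E'
from h import *
u=d(105.5);K=np.array([.6206,.0224])
goal([*(K+.032*u),.0769],d(15.5))
C=cam('wrist');w=ctrl.capture('wrist');cv2.imwrite('pics/w18.png',w)
E
```

```text
t 14.1167 tcp [0.6167 0.0368 0.0774] w 0.284 F [ 4.   0.4 -7.2]
turn [0.02 0.02 0.06] cur axes cm [ 0.05 -0.   -1.71] target axes [ 0.05 -0.01 -1.71]
```

View pics/w18.png

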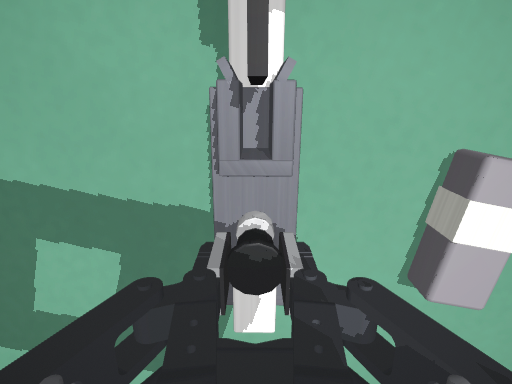

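The jaw follows the gripper: the sleeve stays put in the image while the rail and plate shift, and the plate end at (258,80) lines up with the fork gap. I continue the slide.

step_arm([
  [[0, 0, -0.5, 0, 0, 0], [0, 0, -0.5, 0, 0, 0], [0, 0, -0.4, 0, 0, 0], [0, 0, 0, 0, 0, 0]],
])

```text
t: 14.5
tool_pos: [0.6126, 0.0515, 0.0773]
tcp_rot: [0.563, 0.427, 0.563, -0.428]
wrist_force: [3.8, -0.2, -7.9]
width: 0.292
```

```bash
python3 - <<'E'
from h import *
u=d(105.5);K=np.array([.6206,.0224])
goal([*(K+.032*u),.0769],d(15.5))
C=cam('wrist');w=ctrl.capture('wrist');cv2.imwrite('pics/w19.png',w)
E
```

```text
t 14.5 tcp [0.6126 0.0515 0.0773] w 0.292 F [ 3.8 -0.2 -7.9]
turn [0.04 0.04 0.05] cur axes cm [ 0.04 -0.01 -0.18] target axes [ 0.04 -0.01 -0.18]
```

View pics/w19.png

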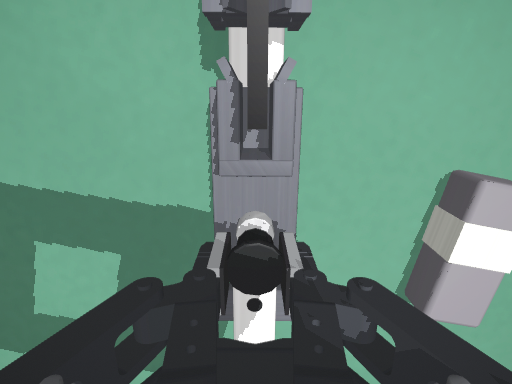

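step_arm([
  [[0, 0, -0.2, 0, 0, 0], [0, 0, 0, 0, 0, 0]],
])

```text
t: 14.72
tool_pos: [0.6121, 0.0537, 0.0773]
tcp_rot: [0.563, 0.427, 0.563, -0.428]
wrist_force: [3.6, 1.3, -7.4]
width: 0.288
```

```bash
python3 - <<'E'
from h import *
u=d(105.5);K=np.array([.6206,.0224])
goal([*(K+.032*u),.0672],d(15.5))
E
```

```text
t 14.7167 tcp [0.6121 0.0537 0.0773] w 0.288 F [ 3.6  1.3 -7.4]
turn [0.05 0.02 0.05] cur axes cm [ 1.01 -0.01  0.04] target axes [ 1.01 -0.01  0.04]
```

Now 0.4 mm past nominal, inside the ±1.5 mm play. I lower the pin.

step_arm([
  [[0.3, 0, 0.03, 0, 0, 0], [0.3, 0, 0, 0, 0, 0], [0, 0, 0, 0, 0, 0]],
])

```text
t: 14.97
tool_pos: [0.6121, 0.0537, 0.0709]
tcp_rot: [0.563, 0.428, 0.563, -0.428]
wrist_force: [3.2, 1.6, -6.5]
width: 0.289
```

```bash
python3 - <<'E'
from h import *
u=d(105.5);K=np.array([.6206,.0224])
goal([*(K+.032*u),.0672],d(15.5))
E
```

```text
t 14.9667 tcp [0.6121 0.0537 0.0709] w 0.289 F [ 3.2  1.6 -6.5]
turn [ 0.05 -0.02  0.05] cur axes cm [ 0.37 -0.01  0.04] target axes [ 0.37 -0.01  0.04]
```

The spring pull is still there at 3.7 mm, so the pin has entered the hole. I lower the rest until the downward pull vanishes.

step_arm([
  [[0.3, 0, 0, 0, 0, 0], [0.15, 0, 0, 0, 0, 0], [0, 0, 0, 0, 0, 0]],
])

```text
t: 15.22
tool_pos: [0.6123, 0.0536, 0.0672]
tcp_rot: [0.563, 0.428, 0.563, -0.428]
wrist_force: [-0.7, 2.0, -2.9]
width: 0.292
```

step_arm([
  [[0.1, 0, 0, 0, 0, 0], [0, 0, 0, 0, 0, 0]],
])

```text
t: 15.38
tool_pos: [0.6123, 0.0536, 0.0673]
tcp_rot: [0.563, 0.428, 0.563, -0.428]
wrist_force: [-1.4, 1.1, -5.2]
width: 0.291
```

step_arm([
  [[0.25, 0, 0, 0, 0, 0], [0.15, 0, 0, 0, 0, 0]],
])

```text
t: 15.55
tool_pos: [0.6129, 0.0533, 0.0669]
tcp_rot: [0.563, 0.428, 0.563, -0.428]
wrist_force: [-12.9, -1.0, 16.4]
width: 0.293
```

A firm stop: +16 N with no further travel, at the same height as the pin-down grasp, so the pin is fully down. I relax the push and check.

step_arm([
  [[0.05, -0.05, 0, 0, 0, 0], [0, 0, 0, 0, 0, 0], [0, 0, 0, 0, 0, 0], [0, 0, 0, 0, 0, 0]],
])

```text
t: 15.88
tool_pos: [0.6124, 0.053, 0.0672]
tcp_rot: [0.564, 0.428, 0.562, -0.427]
wrist_force: [-2.0, 1.3, 0.6]
width: 0.288
```

```bash
python3 - <<'E'
from h import *
u=d(105.5);K=np.array([.6206,.0224])
goal([*(K+.032*u),.0672],d(15.5))
w=ctrl.capture('wrist');cv2.imwrite('pics/w20.png',w)
sd=ctrl.capture('side');cv2.imwrite('pics/s20.png',cv2.resize(sd[120:220,180:320],None,fx=5,fy=5,interpolation=cv2.INTER_CUBIC))
cv2.imwrite('pics/t20.png',cv2.resize(ctrl.capture('top')[100:240,120:370],None,fx=3,fy=3,interpolation=cv2.INTER_CUBIC))
E
```

```text
t 15.8833 tcp [0.6124 0.053  0.0672] w 0.288 F [-2.   1.3  0.6]
turn [ 0.03  0.04 -0.11] cur axes cm [-0.   -0.03 -0.03] target axes [-0.   -0.03 -0.03]
```

View pics/w20.png

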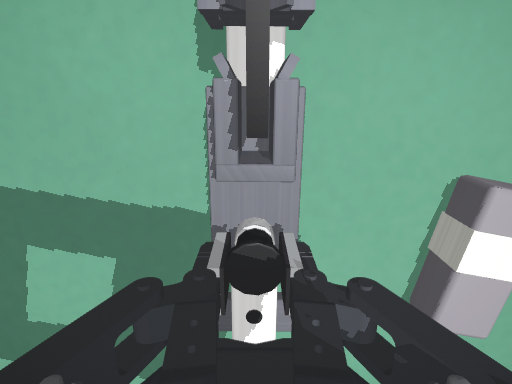

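View pics/s20.png

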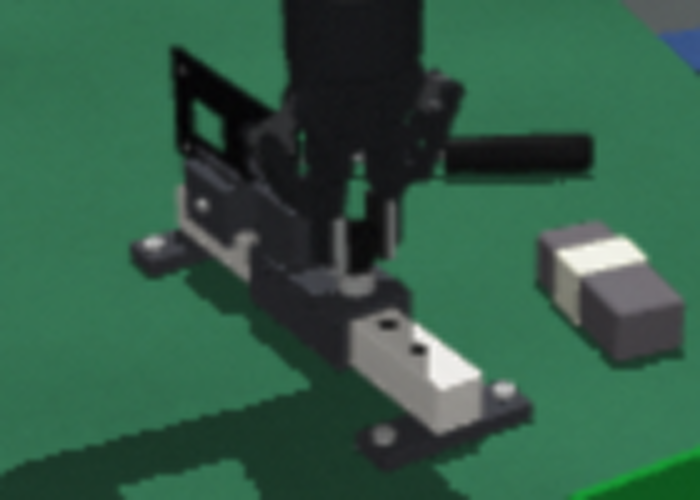

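View pics/t20.png

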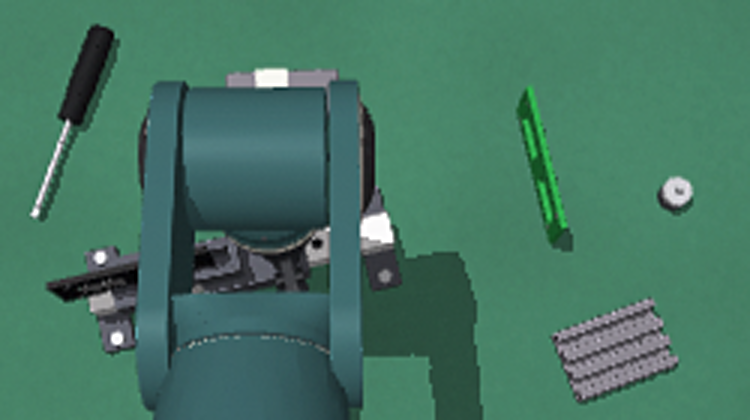

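All checks agree. The plate is upright in the slot with its end in the fork (wrist (257,135)), and the start hole is now exposed behind the knob (254,316). The knob sits on its boss at pin-down height, and the bystanders have not moved.

```bash
python3 - <<'E'
from rig import ctrl
print(ctrl.job_done()); s=ctrl.observe(); print(s['t'],s['tool_pos'],s['width'],s['wrist_force'])
E
```

```text
the job is handed in; nothing more can be done
None
the job is handed in; nothing more can be done
```

I handed the job in at about 16 s, with the plate seated in the fixed jaw and the sliding jaw locked in the next hole.

- **Plate:** I took the black plate from the rack, lowered it between the slot's straight walls to the floor and released it. It met the floor with 20 N upward at about the expected height. In the wrist view taken after release, its ends lay within about 1 px of where a centred, seated plate should appear, and the later views still show it upright.
- **Jaw and plunger:** I gripped the knob by its flange, because it is wider than the neck and the pads reach it first. I pulled the plunger up about 10 mm, slid the jaw about 32 mm towards the fixed jaw and lowered the pin.
- **Last checks:** The knob came back to its pin-down grasp height (0.0672 m) and met a firm stop at +16 N when pushed down. I then relaxed the push to near zero force, with the grip still closed on the knob (opening 0.29). One more hole is exposed behind the jaw, and the plate's near end sits in the fork. The motor, battery and screwdriver look undisturbed in the last pictures.
- **Disagreements:** The top camera put the stand about 4–6 mm away from where the wrist camera did. I used the wrist values, and the fit bore them out. As the pin came down, the downward force read −3 to −5 N at the stop until I pressed it fully home. I did not do a sideways push test on the locked jaw.

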